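# Unlatch the parts cage and hold its gate wide

## Task

Open the parts cage for me: first squeeze the catch on the cage's latch bracket fully together, then squeeze the catch on the gate fully together and, keeping it squeezed, swing the gate out past its half-open detent. Finish while still holding the gate wide open, near its stop, because its spring pulls it back; do not disturb the parts in the cage or the oil bottle and steel block beside it.

Things in the scene. Friction and masses are not known exactly. Their poses are not given: they have to be found in the camera images.
- cage: Fixed bench cage: aluminium posts, wire bars, clear roof, dark base; 140 deep x 236 wide x 112 mm high (grey detent housing on the roof to 128 mm), plus the latch bracket outside the gate's free end. Origin: on the bench under the middle of the gate's line. x into the cage (gate opens to -x, toward the robot), y along the shut gate toward the hinge post, z up.
- catch_1_pinch (a point): First catch, on the latch bracket: yellow sliding lug and dark fixed lug, each 10 mm thick (y), 26 mm wide (x), tops 151, feet 113 mm above the bench. Point fixed, 134 mm up, midway between the outer faces when squeezed. Outer faces as found: dark 12 mm to -y, yellow 26 mm to +y of it; squeezed, 12 mm each. Axes as the cage. Pinch along y from above, fingertips above 114 mm.
- catch_1 (a joint): Travel of the first catch's yellow lug toward its dark lug, m: about 0 to 0.002 as found, 0.014 fully squeezed (stop). It draws a bolt out of the gate; needs about 5 N and stays where it is left.
- catch_2_pinch (a point): Second catch, on the gate's top rail, turning with it: lugs as on the first. Point 112 mm from the hinge axis, 134 mm up, midway between the outer faces when squeezed. Outer faces as found: dark fixed lug 12 mm to +y (hinge side), yellow 26 mm to -y (free end). Axes of the gate: y toward the hinge, as the cage's when shut. Pinch along y from above, fingertips above 114 mm.
- catch_2 (a joint): Travel of the second catch's yellow lug toward its dark lug, m: 0 free, 0.014 fully squeezed (stop). Spring-loaded, 3 N at first and 8 N when squeezed; springs back and bolts the shut gate again if let go, so keep it squeezed while the gate leaves its post.
- gate_hinge (a point): Point on the gate's upright hinge axis, 134 mm above the bench, fixed to the cage (y = +94 mm of the cage). The gate is a barred panel 188 mm long from this axis, 106 mm high, 10 mm thick, its end free beside the latch post.
- gate (a joint): Gate angle, rad: 0 shut, 1.35 stop, growing clockwise seen from above (free end comes out to the cage's -x). A spring shuts it (0.06 N m shut, 0.26 at the stop). From about 0.4 to 0.85 a roller detent adds up to about 0.4 N m; once passed, it keeps the gate from falling back below about 0.7. Leaves 0 only with both catches drawn. Wide: over 1.1.
- flange: Bystander in the cage: steel flanged sample, 68 mm across, 32 mm high, origin under its centre.
- gear: Bystander in the cage: dark spur gear, 56 mm across, 24 mm high, origin under its centre.
- oil_bottle: Bystander: yellow oil bottle with red spout, 48 mm across, 138 mm high, standing to the right of the cage; origin under its centre.
- round_block: Bystander: round steel test block, 60 mm across, 15 mm high, lying to the left of the cage; origin under its centre.

How it is judged (in metres and radians):
On the way, in this order (a step that is already met when the one before it is completed fails the run):
1. the first catch is squeezed together (at least 11 of its 14 mm) with the gate shut and the second catch not yet squeezed (value of joint catch_1 above 0.011 m and value of joint catch_2 below 0.004 m and value of joint gate below 0.1 rad), for 0.1 s.
2. the second catch is squeezed together (at least 11 of its 14 mm) with the gate still shut (value of joint catch_2 above 0.011 m and value of joint gate below 0.15 rad), for 0.05 s.
3. the gate has swung out past its detent (more than 0.95 rad) (value of joint gate above 0.95 rad), for 0.1 s.
At the end, for the whole second after the job is handed in: The gate stands still more than 1.1 rad open, held there by the gripper's fingers (at least 0.8 N on the gate or its catch) against its spring; the first catch is still squeezed together (at least 11 mm) (value of joint gate above 1.1 rad and velocity of joint gate between -0.1 and 0.1 rad/s and contact force between the fingers and gate above 0.8 N and value of joint catch_1 above 0.011 m); the arm keeps its last pose, push and grip.
It fails at once if the second catch is squeezed before the first (value of joint catch_2 above 0.009 m and value of joint catch_1 below 0.007 m).
It fails at once if a part in the cage is shifted by more than 15 mm (distance of any of flange, gear from where it was at the start of the episode above 0.015 m).
It fails at once if the oil bottle or the round steel block is shifted by more than 20 mm or the bottle tipped (distance of any of oil_bottle, round_block from where it was at the start of the episode above 0.02 m or angle between oil_bottle's own z axis and vertical above 0.4 rad).
It also fails if it takes over 48 s, if anything falls off the work surface, if the arm or the gripper's body presses on something with over 40 N, if the wrist force passes 120 N, or if a joint passes its speed limit or range.

## Robot

A 6-joint arm with a two-finger parallel gripper is mounted at the origin on a cart in front of the work surface, level with it; the furniture and walls round the work are solid. World frame = base frame: x ahead of the robot, y to its left, z up, the work surface at z = 0. Lengths are in mm, angles in rad, forces in N, time in s.
With the tool pointing down it reaches from about 400 to 925 mm from the base axis. Payload 12.5 kg.
Tool frame: the origin (TCP) lies midway between the tips of the shut fingers; the grasp point (between the pads) lies 19 mm behind it; z points along the fingers, y is the direction in which the jaws open and shut (so a half turn about z gives the same grasp; the last joint's range is limited). The gripper opens to 95 mm and grips with 3 to 60 N. Pads are 20 mm wide; open, the fingers measure 119 mm over their backs; the gripper's body (75 mm by 180 mm) begins 59 mm behind the grasp point.
Start: joints at [-1.252, 0.491, 1.559, -0, 1.092, -0.106], TCP at [257.611, -569.461, 191.861] pointing down, gripper open.
Joint ranges: [-3.1, 3.1], [-0.84, 2.19], [0.05, 2.79], [-1.13, 4.28], [0.06, 2.93], [-2.69, 2.69]. Speed limits (rad/s): [2.22, 2.22, 2.79, 3.14, 3.14, 3.14].

## Interface

Orientations are given as [roll, pitch, yaw] about the fixed x, y, z axes, in that order (R = Rz(yaw) Ry(pitch) Rx(roll)).
In Python, from cell import * gives the robot as it stands. The module is installed in compiled form; this text tells all that it offers.
- The arm moves only by the tool carry_out, never from a script. Its argument "moves" is a list of rows, each an object of numbers: "dx", "dy", "dz": the shift along the tool's x, y, z in m; "twist": the turn about the tool's z in degrees. A call has 1 to 5 rows; each row is the pose to reach, as a shift and turn from the pose commanded when the call began, along the tool's axes at that moment; what a row does not reach only later rows make up. A row lasts 1/10 s, in which the tool goes at most 50 mm and 8.59 degrees, less where a joint would pass 70% of its speed; a pose out of reach is approached as far as the arm can. A call with a gripper value outside its range is refused whole. "grip" is the finger opening in m, from 0 to 0.0951, set as the call begins (left out, the last holds). The fingers move at their own pace and stop on an object; the grip force is fixed at half the most. Time passes only in rows, so rows that repeat a pose let the fingers close. It gives the time, the measured TCP pose, the force and the opening at its end, in the units of the state.
- state(): the state, without advancing time (a new reading comes with each control period).
- read_camera(name): name is "scene" or "top" or "wrist"; returns (picture, depth): 420x560x3 uint8, red, green, blue; 420x560 float32, mm along the optical axis (not along the pixel's ray), 0 where there is no reading.
- camera_info(name): a dict with "mtx" (3x3 intrinsics, pixels), "R" (3x3) and "t" (3): a world point X has camera coordinates R X + t. Camera axes: x right, y down, z forward; pixel columns grow to the right and rows downward; lengths in mm; the calibration is good to about 2 mm. A picture is of the moment at which its call begins: read the wrist's pose just before it. camera_info takes no time and is no camera call; for the wrist camera it gives the pose at the moment of the call.
- job_done(): hands the job in, once; it reports no verdict.
The state is a dict: "t": time; "joints": joint angles; "qvel": joint speeds; "tau": joint torques, N m; "eef_pos": TCP position; "tcp_rot": TCP orientation; "ft_force": force on the tool from outside, world axes, zero at the start; "moment": the same for the moment, N m; "opening": opening from 0.0 (shut) to 1.0 (fully open).
Only numpy, scipy, OpenCV 4.12 (cv2) and the standard library are available. Lean on these libraries where they do the work, as an engineer would, in place of code of your own. Each camera call takes 0.05 s, during which the arm holds its last target. There are 200 camera calls.

## Working session

There is one attempt and no reset: what is moved stays moved. The work goes in short steps, Python scripts to look and compute and a tool call to move; the robot and the scene stay as the last step left them, time stands still between calls to the robot, and variables do not carry over. Pictures are saved under pics/ and viewed, about 8 in all and at most 12, crops included, and the job is handed in when it is done.

Besides the shell and the picture viewer there is one more tool, called as name([rows], argument=value, ...), one row to a line, values as JSON. carry_out: Moves the arm, as the interface text tells. Its arguments: {"type":"object","properties":{"moves":{"type":"array","items":{"type":"object","properties":{"dx":{"type":"number"},"dy":{"type":"number"},"dz":{"type":"number"},"twist":{"type":"number"}}}},"grip":{"type":"number"}},"required":["moves"]}

```bash
mkdir -p pics; cat > h.py <<'E'
from cell import *
import numpy as np, cv2
def snap(n,f):
    p,d=read_camera(n); cv2.imwrite(f'pics/{f}.png',cv2.cvtColor(p,cv2.COLOR_RGB2BGR)); np.save(f'pics/{f}.npy',d)
    return p,d
def pts(ci,d):
    v,u=np.indices(d.shape); K=np.array(ci['mtx'])
    c=np.stack([(u-K[0,2])/K[0,0]*d,(v-K[1,2])/K[1,1]*d,d],-1)
    return (c-np.array(ci['t']).ravel())@np.array(ci['R'])
E
python3 - <<'E'
from h import *
print(state())
for n in('scene','top'):
    p,d=snap(n,n+'0'); print(n,camera_info(n))
a=cv2.imread('pics/scene0.png');b=cv2.imread('pics/top0.png')
cv2.imwrite('pics/both.png',cv2.resize(np.vstack([a,b]),None,fx=.71,fy=.71))
P=pts(camera_info('top'),d)
hsv=cv2.cvtColor(p,cv2.COLOR_RGB2HSV)
m=cv2.inRange(hsv,(18,120,100),(35,255,255))
n,l,s,c=cv2.connectedComponentsWithStats(m)
for i in range(1,n):
    if s[i,4]>15: print(s[i],c[i],np.median(P[l==i],0),P[l==i].min(0),P[l==i].max(0))
E
```

```text
{'t': 0.0, 'joints': array([-1.25159695e+00,  4.91556494e-01,  1.55946446e+00,  3.97621571e-06,
        1.09170633e+00, -1.05624692e-01]), 'qvel': array([-0.00054047, -0.00101757, -0.00019378,  0.00103511,  0.00071989,
       -0.0021125 ]), 'tau': array([-8.84564452e-04, -6.12637854e+01, -2.58182126e+01,  6.92441105e-02,
        4.80860390e-02, -8.51764389e-05]), 'eef_pos': array([ 257.51989712, -569.17481528,  191.25850209]), 'tcp_rot': array([-3.14046471e+00, -1.23129675e-04,  4.24822164e-01]), 'ft_force': array([ 0.53407868, -0.65996636, -0.13192018]), 'moment': array([ 0.00743219, -0.0068317 ,  0.00640428]), 'opening': 0.998195358864514}
scene {'mtx': array([[520.32655383,   0.        , 278.24059476],
       [  0.        , 520.32655383, 205.92845079],
       [  0.        ,   0.        ,   1.        ]]), 'R': array([[-0.85170618, -0.52401799, -0.00131999],
       [-0.32115163,  0.52396701, -0.78887274],
       [ 0.41407514, -0.67146387, -0.61455517]]), 't': array([ 459.98187691,  274.31115642, 1390.05950174])}
top {'mtx': array([[544.13387936,   0.        , 266.87143501],
       [
[... 815 characters left out ...]
1]
[409 189  12  23  28] [411.96428571 201.60714286] [ 566.44215757 -546.27358588   23.47067469] [ 532.48310239 -581.64011078    8.00125397] [ 616.86968294 -536.84807974   37.12952393]
[257 196   4   7  25] [258.56 198.92] [559.2140384   34.09640322 150.24803087] [548.10077124  30.75338857 104.30344732] [570.20305173  41.18938143 159.11618432]
[228 198   4   8  26] [229.73076923 201.46153846] [549.59399656 140.10532608 149.86932651] [537.37573265 135.36222177   7.26207899] [560.61148267 145.80086769 158.62439445]
[375 218  12  12  81] [379.48148148 223.43209877] [ 478.47941119 -412.12368676   82.53714448] [ 460.58824617 -441.7556102    -7.18373943] [ 501.44352652 -399.08288244  112.66883901]
```

View pics/top0.png

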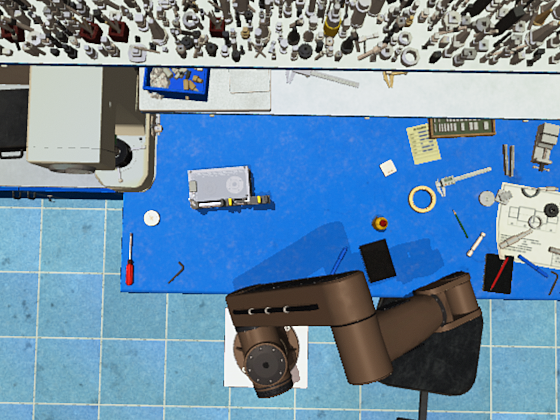

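View pics/scene0.png

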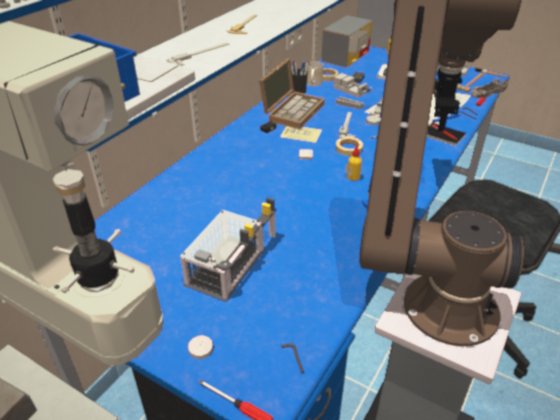

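The top view shows the cage at about (220,187) px and the yellow lugs at (258,199) and (230,201). The bottle is at (380,223) and the block at (152,217). The scene view agrees. The cage yaw is about 0.09 rad. I'll approach with the half-turn yaw (about 3.23), so joint 6 stays in range when the gate swings.

carry_out([
  {"dz": -0.05},
  {"dx": 0.035, "dy": -0.035, "dz": -0.1, "twist": -8},
  {"dx": 0.07, "dy": -0.07, "dz": -0.13, "twist": -16},
  {"dx": 0.105, "dy": -0.105, "dz": -0.13, "twist": -24},
  {"dx": 0.14, "dy": -0.14, "dz": -0.13, "twist": -32},
], grip=0.0951)

```text
schema error: expected keys dx, dy, dz, twist
```

carry_out([
  {"dx": 0, "dy": 0, "dz": -0.05, "twist": 0},
  {"dx": 0.035, "dy": -0.035, "dz": -0.1, "twist": -8},
  {"dx": 0.07, "dy": -0.07, "dz": -0.13, "twist": -16},
  {"dx": 0.105, "dy": -0.105, "dz": -0.13, "twist": -24},
  {"dx": 0.14, "dy": -0.14, "dz": -0.13, "twist": -32},
], grip=0.0951)

```text
t: 0.6
eef_pos: [319.7, -404.5, 321.4]
tcp_rot: [3.14, 0.001, 0.988]
ft_force: [1.1, -0.3, -0.3]
opening: 0.999
```

carry_out([
  {"dx": 0.045, "dy": -0.01, "dz": 0, "twist": -8.5},
  {"dx": 0.09, "dy": -0.02, "dz": 0, "twist": -17},
  {"dx": 0.135, "dy": -0.03, "dz": 0, "twist": -25.5},
  {"dx": 0.18, "dy": -0.04, "dz": 0, "twist": -34},
  {"dx": 0.225, "dy": -0.05, "dz": 0, "twist": -42.5},
])

```text
t: 1.1
eef_pos: [402.6, -189.0, 320.2]
tcp_rot: [3.142, 0.0, 1.731]
ft_force: [1.4, -1.0, 0.4]
opening: 1.0
```

carry_out([
  {"dx": 0.042, "dy": 0.024, "dz": 0, "twist": -8.5},
  {"dx": 0.084, "dy": 0.048, "dz": 0, "twist": -17},
  {"dx": 0.126, "dy": 0.072, "dz": 0, "twist": -25.5},
  {"dx": 0.168, "dy": 0.096, "dz": 0, "twist": -34},
  {"dx": 0.21, "dy": 0.12, "dz": 0, "twist": -42.5},
])

```text
t: 1.6
eef_pos: [488.9, 37.2, 320.1]
tcp_rot: [-3.141, 0.0, 2.473]
ft_force: [0.7, -0.9, 0.2]
opening: 0.997
```

carry_out([
  {"dx": 0, "dy": 0, "dz": 0, "twist": -8.5},
  {"dx": 0, "dy": 0, "dz": 0, "twist": -17},
  {"dx": 0, "dy": 0, "dz": 0, "twist": -25.5},
  {"dx": 0, "dy": 0, "dz": 0, "twist": -34},
  {"dx": 0, "dy": 0, "dz": 0, "twist": -42.5},
])

```text
t: 2.1
eef_pos: [488.5, 35.3, 319.9]
tcp_rot: [-3.142, -0.001, -3.068]
ft_force: [0.5, 0.2, 0.5]
opening: 1.002
```

carry_out([
  {"dx": 0, "dy": 0, "dz": 0, "twist": 0},
  {"dx": 0, "dy": 0, "dz": 0, "twist": 0},
])

```text
t: 2.3
eef_pos: [488.6, 35.1, 320.0]
tcp_rot: [-3.142, -0.0, -3.079]
ft_force: [0.1, 0.0, 0.6]
opening: 1.0
```

```bash
python3 - <<'E'
from h import *
s=state();print(s['eef_pos'],s['tcp_rot'],s['joints'])
ci=camera_info('wrist');p,d=snap('wrist','w1');print(ci)
P=pts(ci,d)
hsv=cv2.cvtColor(p,cv2.COLOR_RGB2HSV)
m=cv2.inRange(hsv,(18,120,100),(35,255,255))
n,l,st,c=cv2.connectedComponentsWithStats(m)
for i in range(1,n):
    if st[i,4]>60: print(st[i],c[i],np.median(P[l==i],0),np.percentile(P[l==i],2,0),np.percentile(P[l==i],98,0))
E
```

```text
[488.64531929  35.13938483 320.0290977 ] [-3.14154931e+00 -3.18294459e-04 -3.07908033e+00] [-6.30857163e-02  1.78693957e-01  1.68376589e+00 -8.65170265e-05
  1.27944317e+00 -1.69636951e+00]
{'mtx': array([[327.26925618,   0.        , 275.27871137],
       [  0.        , 327.26925618, 210.79913012],
       [  0.        ,   0.        ,   1.        ]]), 'R': array([[-6.28670724e-02,  9.98021745e-01, -5.73324928e-04],
       [ 9.68115916e-01,  6.11228084e-02,  2.42931217e-01],
       [ 2.42485680e-01,  1.47173294e-02, -9.70043347e-01]]), 't': array([  -2.76338831, -533.16725696,  393.77781721])}
[352 230  12  27 228] [357.62719298 242.44736842] [543.5110304  134.42250021 146.61931661] [478.03881476  80.81285432 122.24883735] [558.2987055  139.07028369 342.83674999]
[268 233   9  26 180] [272.05555556 245.91666667] [553.85442153  33.99727119 148.72086309] [545.75366564  29.02922505 124.47585008] [568.9530396   38.54882025 150.59113426]
[452 283  28  40 460] [469.23695652 308.50434783] [461.41164594  80.58237873 438.62946933] [454.6627476   79.72623678 432.70973447] [465.93436992  81.76113525 440.82854026]
[ 72 293  23  30 238] [ 79.97478992 312.09663866] [467.82152209 -15.98301369 439.32868887] [462.45566502 -17.25061121 435.14401736] [471.58484998 -15.1293909  441.36498676]
[472 334  88   6 514] [515.20233463 336.47276265] [464.09626087  88.68132404 444.22992194] [462.93062893  78.95325384 442.52823589] [465.18592834  98.69402483 445.90793844]
```

View pics/w1.png

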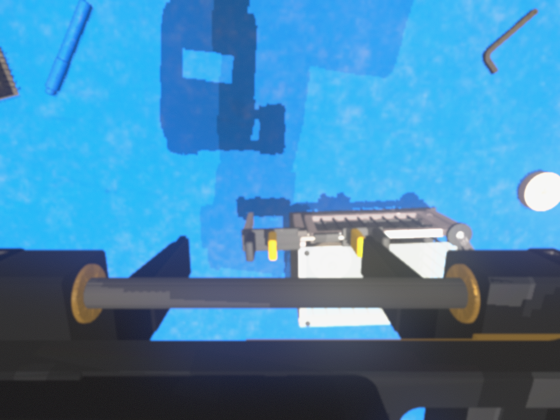

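The wrist view shows catch 1 at (272,246), catch 2 at (358,242) partly behind a finger, and the hinge at (458,233). I'll get a closer, unobstructed look.

carry_out([
  {"dx": -0.035, "dy": 0.015, "dz": 0.04, "twist": -1.5},
  {"dx": -0.07, "dy": 0.03, "dz": 0.08, "twist": -1.5},
  {"dx": -0.104, "dy": 0.045, "dz": 0.12, "twist": -1.5},
  {"dx": -0.104, "dy": 0.045, "dz": 0.12, "twist": -1.5},
  {"dx": -0.104, "dy": 0.045, "dz": 0.12, "twist": -1.5},
])

```text
t: 2.85
eef_pos: [589.4, 87.4, 198.2]
tcp_rot: [3.141, -0.004, -3.05]
ft_force: [-0.9, -0.7, 0.2]
opening: 1.0
```

```bash
python3 - <<'E'
from h import *
s=state();print(s['eef_pos'],s['tcp_rot'])
ci=camera_info('wrist');p,d=snap('wrist','w2');np.savez('pics/w2c',R=ci['R'],t=ci['t'],mtx=ci['mtx'])
P=pts(ci,d)
hsv=cv2.cvtColor(p,cv2.COLOR_RGB2HSV)
m=cv2.inRange(hsv,(18,120,100),(35,255,255))
n,l,st,c=cv2.connectedComponentsWithStats(m)
for i in range(1,n):
    q=P[(l==i)&(abs(P[...,2]-151)<6)]
    if len(q)>60: print(st[i],c[i],len(q),q.mean(0),np.percentile(q,2,0),np.percentile(q,98,0), cv2.minAreaRect(q[:,:2].astype(np.float32)))
# everything at lug-top height
m2=((abs(P[...,2]-151)<6)*255).astype(np.uint8)
n,l,st,c=cv2.connectedComponentsWithStats(m2)
for i in range(1,n):
    q=P[l==i]
    if len(q)>60: print('H',st[i],q.mean(0),cv2.minAreaRect(q[:,:2].astype(np.float32)))
E
```

```text
[589.35321316  87.3643443  198.18574269] [ 3.14148033 -0.00367016 -3.04964157]
[203 155  20  37 615] [213.00162602 172.55121951] 431 [557.94221892  35.04468789 148.8521598 ] [546.77235859  29.89662067 145.97439603] [569.72585992  39.60300007 150.72318724] ((558.5281372070312, 34.77043151855469), (24.522132873535156, 10.189680099487305), 8.018501281738281)
[337 156  21  35 626] [347.35942492 172.4456869 ] 423 [548.16553469 137.77677219 148.81935544] [537.04897572 133.25497607 145.80654367] [559.82632075 142.73368042 150.52034592] ((548.271484375, 138.36770629882812), (24.49311065673828, 9.94357681274414), 7.064827919006348)
H [344 157  15  35 459] [548.403759   138.04152428 148.72393912] ((548.6837158203125, 138.59375), (25.4491024017334, 10.275634765625), 5.82340145111084)
H [380 157  18  36 511] [545.78941376 165.34413043 150.36785441] ((546.218505859375, 166.13575744628906), (25.979467391967773, 10.152594566345215), 5.196412563323975)
H [166 158  17  36 500] [561.22956188   8.42940779 150.50857844] ((561.709228515625, 7.759029388427734), (25.865507125854492, 10.28048038482666), 4.564526081085205)
H [203 158  16  35 456] [558.57984779  35.05487483 148.79697085] ((559.0125732421875, 34.54051208496094), (25.41252899169922, 10.238443374633789), 5.625932693481445)
```

View pics/w2.png

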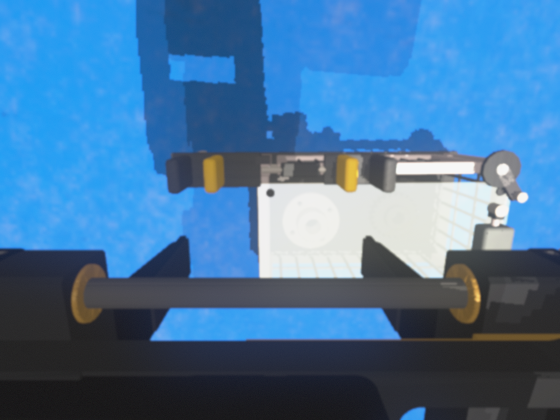

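All four lug tops are clear: dark1 at (172,173) px, yellow1 at (213,173), yellow2 at (347,172) and dark2 at (388,172). Their heights are about 150 mm and their sizes 26×10 mm, as given. That puts pinch1 at about (560.8, 15.0), pinch2 at (546.7, 158.8), the hinge at (535.7, 270.3) and the yaw at 0.098.

carry_out([
  {"dx": 0.018, "dy": -0.035, "dz": 0, "twist": -0.5},
  {"dx": 0.035, "dy": -0.0695, "dz": 0, "twist": -0.5},
  {"dx": 0.035, "dy": -0.0695, "dz": 0, "twist": -0.5},
  {"dx": 0.035, "dy": -0.0695, "dz": 0, "twist": -0.5},
  {"dx": 0.035, "dy": -0.0695, "dz": 0, "twist": -0.5},
], grip=0.07)

```text
t: 3.4
eef_pos: [561.3, 14.8, 201.6]
tcp_rot: [-3.141, 0.002, -3.04]
ft_force: [0.6, -0.2, 0.5]
opening: 0.742
```

carry_out([
  {"dx": 0, "dy": 0, "dz": 0.03, "twist": 0},
  {"dx": 0, "dy": 0, "dz": 0.06, "twist": 0},
  {"dx": 0, "dy": 0, "dz": 0.078, "twist": 0},
  {"dx": 0, "dy": 0, "dz": 0.078, "twist": 0},
  {"dx": 0, "dy": 0, "dz": 0.078, "twist": 0},
])

```text
t: 3.9
eef_pos: [561.5, 15.1, 122.9]
tcp_rot: [-3.141, 0.0, -3.039]
ft_force: [0.3, -0.2, 0.8]
opening: 0.733
```

carry_out([
  {"dx": 0, "dy": 0, "dz": 0, "twist": 0},
  {"dx": 0, "dy": 0, "dz": 0, "twist": 0},
  {"dx": 0, "dy": 0, "dz": 0, "twist": 0},
  {"dx": 0, "dy": 0, "dz": 0, "twist": 0},
  {"dx": 0, "dy": 0, "dz": 0, "twist": 0},
], grip=0.018)

```text
t: 4.4
eef_pos: [561.3, 15.0, 122.7]
tcp_rot: [3.141, 0.001, -3.04]
ft_force: [-0.4, 5.3, 2.6]
opening: 0.372
```

carry_out([
  {"dx": 0, "dy": 0, "dz": 0, "twist": 0},
  {"dx": 0, "dy": 0, "dz": 0, "twist": 0},
  {"dx": 0, "dy": 0, "dz": 0, "twist": 0},
])

```text
t: 4.7
eef_pos: [561.1, 15.3, 122.5]
tcp_rot: [3.141, 0.0, -3.04]
ft_force: [0.0, 6.1, 2.6]
opening: 0.241
```

carry_out([
  {"dx": 0, "dy": 0, "dz": 0, "twist": 0},
  {"dx": 0, "dy": 0, "dz": 0, "twist": 0},
  {"dx": 0, "dy": 0, "dz": 0, "twist": 0},
  {"dx": 0, "dy": 0, "dz": 0, "twist": 0},
])

```text
t: 5.1
eef_pos: [561.2, 15.3, 122.5]
tcp_rot: [3.141, 0.001, -3.04]
ft_force: [0.0, 6.7, 1.6]
opening: 0.242
```

carry_out([
  {"dx": 0, "dy": 0, "dz": 0, "twist": 0},
  {"dx": 0, "dy": 0, "dz": 0, "twist": 0},
  {"dx": 0, "dy": 0, "dz": 0, "twist": 0},
  {"dx": 0, "dy": 0, "dz": 0, "twist": 0},
  {"dx": 0, "dy": 0, "dz": 0, "twist": 0},
], grip=0.07)

```text
t: 5.6
eef_pos: [561.1, 14.4, 122.1]
tcp_rot: [-3.141, -0.0, -3.04]
ft_force: [0.2, 0.5, -0.0]
opening: 0.603
```

carry_out([
  {"dx": 0, "dy": 0, "dz": -0.04, "twist": 0},
  {"dx": 0, "dy": 0, "dz": -0.075, "twist": 0},
  {"dx": 0, "dy": 0.048, "dz": -0.075, "twist": 0},
  {"dx": 0, "dy": 0.096, "dz": -0.075, "twist": 0},
  {"dx": 0, "dy": 0.1445, "dz": -0.075, "twist": 0},
])

```text
t: 6.1
eef_pos: [546.2, 159.4, 197.6]
tcp_rot: [-3.141, 0.001, -3.041]
ft_force: [0.2, -0.3, -0.2]
opening: 0.733
```

carry_out([
  {"dx": 0, "dy": 0, "dz": 0, "twist": 0},
  {"dx": 0, "dy": 0, "dz": 0, "twist": 0},
  {"dx": 0, "dy": 0, "dz": 0, "twist": 0},
])

```text
t: 6.4
eef_pos: [546.5, 157.5, 197.1]
tcp_rot: [-3.141, -0.0, -3.04]
ft_force: [-0.2, -0.7, -0.4]
opening: 0.736
```

```bash
python3 - <<'E'
from h import *
s=state();print(s['eef_pos'],s['tcp_rot'],s['opening'])
ci=camera_info('wrist');p,d=snap('wrist','w3')
P=pts(ci,d)
m2=((abs(P[...,2]-151)<6)*255).astype(np.uint8)
n,l,st,c=cv2.connectedComponentsWithStats(m2)
for i in range(1,n):
    q=P[l==i]
    if len(q)>60: print('H',st[i],q.mean(0),p[l==i].mean(0),cv2.minAreaRect(q[:,:2].astype(np.float32)))
E
```

```text
[546.50143577 157.51163697 197.07978049] [-3.14125665e+00 -1.74472676e-04 -3.04013284e+00] 0.7362444729391232
H [ 71 204  20  34 526] [560.71702654   9.13529354 150.140264  ] [ 99.878327   103.33269962 114.26996198] ((561.234130859375, 8.275228500366211), (25.17272186279297, 10.206437110900879), 5.530706405639648)
H [ 91 204  18  33 455] [559.49864084  22.62958867 148.6418062 ] [232.43736264 218.42197802  71.6021978 ] ((559.826416015625, 21.9415283203125), (25.095752716064453, 10.488287925720215), 4.830944061279297)
H [246 205  14  33 417] [547.97437892 139.0014292  148.72003855] [191.73381295 165.38129496  65.43884892] ((548.5770263671875, 138.71885681152344), (25.533475875854492, 9.971634864807129), 5.661140441894531)
H [283 205  13  34 418] [545.11919267 166.32805404 150.69701206] [89.24401914 88.24880383 84.90191388] ((545.7411499023438, 166.50888061523438), (25.333831787109375, 9.259950637817383), 6.1879730224609375)
```

View pics/w3.png

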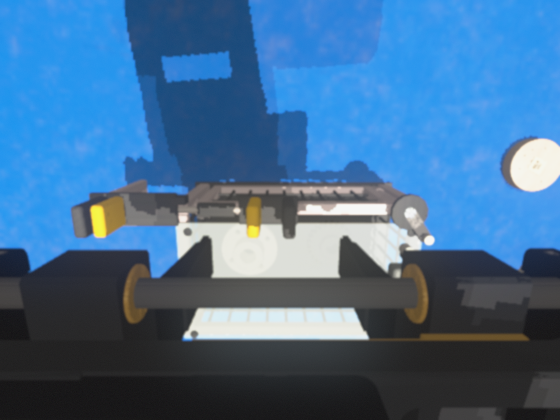

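The picture confirms catch 1 is squeezed, with lug centres 13.7 mm apart at (80,220) and (100,218) px. Catch 2 is at (254,217) and (290,217). I'll descend on it with a +1.5 mm correction.

carry_out([
  {"dx": 0, "dy": 0.0015, "dz": 0.03, "twist": 0},
  {"dx": 0, "dy": 0.0015, "dz": 0.06, "twist": 0},
  {"dx": 0, "dy": 0.0015, "dz": 0.075, "twist": 0},
  {"dx": 0, "dy": 0.0015, "dz": 0.075, "twist": 0},
  {"dx": 0, "dy": 0.0015, "dz": 0.075, "twist": 0},
])

```text
t: 6.95
eef_pos: [546.7, 158.9, 122.6]
tcp_rot: [-3.141, 0.0, -3.041]
ft_force: [-0.1, 0.3, -0.6]
opening: 0.734
```

carry_out([
  {"dx": 0, "dy": 0, "dz": 0, "twist": 0},
  {"dx": 0, "dy": 0, "dz": 0, "twist": 0},
  {"dx": 0, "dy": 0, "dz": 0, "twist": 0},
  {"dx": 0, "dy": 0, "dz": 0, "twist": 0},
  {"dx": 0, "dy": 0, "dz": 0, "twist": 0},
], grip=0.015)

```text
t: 7.45
eef_pos: [546.6, 159.3, 122.7]
tcp_rot: [-3.141, 0.001, -3.039]
ft_force: [0.4, -5.5, 4.0]
opening: 0.37
```

carry_out([
  {"dx": 0, "dy": 0, "dz": 0, "twist": 0},
  {"dx": 0, "dy": 0, "dz": 0, "twist": 0},
  {"dx": 0, "dy": 0, "dz": 0, "twist": 0},
  {"dx": 0, "dy": 0, "dz": 0, "twist": 0},
  {"dx": 0, "dy": 0, "dz": 0, "twist": 0},
])

```text
t: 7.95
eef_pos: [546.5, 161.0, 122.6]
tcp_rot: [3.14, 0.001, -3.04]
ft_force: [-0.3, 7.4, 4.4]
opening: 0.243
```

Catch 2 is squeezed (opening 23 mm). Now I'll swing on a 112 mm arc about the hinge, which lies along the tool's +y.

carry_out([
  {"dx": 0.0059, "dy": 0.0017, "dz": 0, "twist": 3},
  {"dx": 0.0156, "dy": 0.0026, "dz": 0, "twist": 8},
  {"dx": 0.0252, "dy": 0.0044, "dz": 0, "twist": 13},
  {"dx": 0.0346, "dy": 0.007, "dz": 0, "twist": 18},
  {"dx": 0.0456, "dy": 0.0112, "dz": 0, "twist": 24},
])

```text
t: 8.45
eef_pos: [500.1, 166.7, 122.6]
tcp_rot: [3.14, 0.002, 2.821]
ft_force: [4.3, 5.3, 1.6]
opening: 0.246
```

carry_out([
  {"dx": 0.0098, "dy": 0.0004, "dz": 0, "twist": 5},
  {"dx": 0.0194, "dy": 0.0017, "dz": 0, "twist": 10},
  {"dx": 0.029, "dy": 0.0038, "dz": 0, "twist": 15},
  {"dx": 0.0383, "dy": 0.0068, "dz": 0, "twist": 20},
  {"dx": 0.0473, "dy": 0.0105, "dz": 0, "twist": 25},
])

```text
t: 8.95
eef_pos: [458.9, 191.9, 122.7]
tcp_rot: [3.139, 0.001, 2.385]
ft_force: [6.6, 3.5, -0.4]
opening: 0.245
```

carry_out([
  {"dx": 0.0098, "dy": 0.0004, "dz": 0, "twist": 5},
  {"dx": 0.0194, "dy": 0.0017, "dz": 0, "twist": 10},
  {"dx": 0.029, "dy": 0.0038, "dz": 0, "twist": 15},
  {"dx": 0.0383, "dy": 0.0068, "dz": 0, "twist": 20},
  {"dx": 0.0464, "dy": 0.0101, "dz": 0, "twist": 24.5},
])

```text
t: 9.45
eef_pos: [432.5, 231.2, 122.6]
tcp_rot: [3.138, 0.0, 1.957]
ft_force: [9.3, 1.5, -2.1]
opening: 0.246
```

carry_out([
  {"dx": 0, "dy": 0, "dz": 0, "twist": 0},
  {"dx": 0, "dy": 0, "dz": 0, "twist": 0},
  {"dx": 0, "dy": 0, "dz": 0, "twist": 0},
  {"dx": 0, "dy": 0, "dz": 0, "twist": 0},
])

```text
t: 9.85
eef_pos: [432.7, 230.8, 122.7]
tcp_rot: [3.138, 0.0, 1.961]
ft_force: [7.2, 1.0, 0.2]
opening: 0.241
```

```bash
python3 - <<'E'
from h import *
s=state();print(s['eef_pos'],s['tcp_rot'],s['opening'],s['ft_force'],s['moment'])
ci=camera_info('wrist');p,d=snap('wrist','w4')
q=np.array(s['eef_pos'])[:2]-[535.4,272]; print(np.hypot(*q), np.arctan2(-q[0],-q[1])-.1)
P=pts(ci,d)
hsv=cv2.cvtColor(p,cv2.COLOR_RGB2HSV)
m2=((abs(P[...,2]-151)<6)*255).astype(np.uint8)
n,l,st,c=cv2.connectedComponentsWithStats(m2)
for i in range(1,n):
    w=P[l==i]
    if len(w)>60: print('H',st[i],w.mean(0),p[l==i].mean(0).round())
snap('scene','s4'); snap('top','t4')
a=cv2.imread('pics/s4.png')[150:330,140:400];b=cv2.imread('pics/top0.png')[140:250,130:330];c=cv2.imread('pics/t4.png')[140:250,130:330]
cv2.imwrite('pics/end.png',np.vstack([cv2.resize(a,(520,360)),np.hstack([cv2.resize(b,(260,143)),cv2.resize(c,(260,143))])]))
E
```

```text
[432.70122541 230.77414543 122.65367598] [3.13786457e+00 1.71898194e-04 1.96088887e+00] 0.2410319148915123 [7.19840193 1.00432711 0.2173958 ] [ 0.03107735 -1.01897473  0.06359446]
110.66439981355794 1.0890621139262677
H [240 235  32  42 822] [424.40740302 228.52384334 149.37585271] [167. 134.  49.]
H [279 235  33  42 866] [438.30359674 234.91880828 150.90741503] [71. 70. 74.]
```

View pics/w4.png

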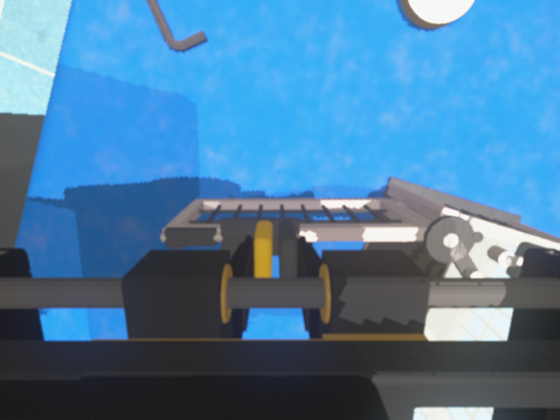

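View pics/end.png

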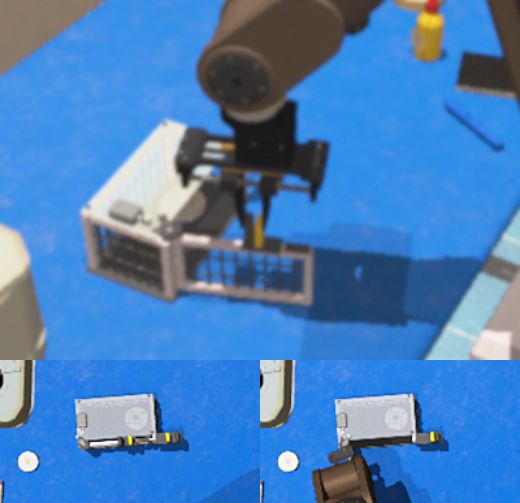

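The gate is open about 1.28 rad by tool angle and by position; my script's 1.089 had the wrong sign on the 0.1 yaw offset. The lug line gives about 1.24. The catch is gripped at (275,255) px, still squeezed, the bystanders look unmoved, and the arm is still, so I'm handing in.

```bash
python3 - <<'E'
from h import *
s=state();print(s['t'],np.abs(s['qvel']).max(),s['ft_force'],s['opening'])
print(job_done())
s=state();print(s['t'],s['eef_pos'],s['opening'])
E
```

```text
10.0 0.0012630437485710913 [ 7.59652331  1.1128695  -0.50654038] 0.24551328230651415
the job is handed in; nothing more can be done
None
the job is handed in; nothing more can be done
```

I squeezed the latch-bracket catch fully, then the gate catch. I kept that one gripped while swinging the gate out past its detent, and handed in at 10.0 s with the gripper still holding the gate. No verdict was reported.

- **First catch:** the fingers closed to about 23 mm, and a picture taken before the swing showed the lug centres 13.7 mm apart (14 expected when squeezed). The last top view still shows it together.
- **Gate angle:** about 1.28 rad by tool angle and by arc position, and about 1.24 rad by the lug line in the last wrist picture, all above 1.1. One script printed 1.09; that was a sign slip in my formula, and the corrected value is 1.29.
- **Hold:** the arm was still, the gate catch still squeezed to 23 mm. The wrist force was about 7.6 N, part of it probably from a 1–2 mm offset in how I gripped the catch.
- **Bystanders:** the bottle, the steel block and the parts in the cage looked unmoved in the final views; I judged this by eye and did not measure it.

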